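Assemble the two lidded firing pots on their setter plates

TASK

Get the two ceramic firing pots ready for the furnace. Stand the round pan in the middle of the round plate, seat the extension ring on it and then the round lid on the ring; stand the square pan in the middle of the square plate and close it with the square lid. Everything must end upright and fully home; do not drop the ceramics, and leave the bowl, tongs and jar where they are.

Things in the scene. Friction and masses are not known exactly. Their poses are not given: they have to be found in the camera images.
- round_pan: Round open firing pan of off-white ceramic, 58 mm outside diameter, 35 mm high, wall 4 mm, solid floor 5 mm thick, mouth 50 mm; the bottom 6 mm tapers to 52 mm. About 120 g. Loose. Origin: centre of its underside, z up.
- extension_ring: Loose off-white ceramic ring, 90 g, open right through (38 mm hole). 28 mm high: body 58 mm diameter from z 6 to 28 mm, wall 4 mm, mouth 50 mm; below it a spigot 44 mm in diameter (41 at its foot), 6 mm deep, on which it stands; this drops into the round pan's mouth with 3 mm play all round. Seated, its origin is 29 mm above the pan's origin. Origin: centre of its underside (spigot foot), z up.
- round_lid: Loose off-white ceramic lid, 80 g: disc 58 mm in diameter from z 6 to 12 mm, over a solid spigot 44 mm in diameter and 6 mm deep on which it stands; on top a round knob 18 mm in diameter from z 12 to 36 mm. The spigot drops into the extension ring's mouth; seated, its origin is 22 mm above the ring's origin. Origin: centre of its underside (spigot foot), z up.
- square_pan: Square open firing pan of off-white ceramic, 56 by 56 mm outside, 35 mm high, wall 4 mm, mouth 48 by 48 mm. About 130 g. Loose. Origin: centre of its underside, x and y along its sides, z up.
- square_lid: Loose off-white ceramic lid, 90 g: slab 56 mm square from z 6 to 12 mm over a spigot 42 mm square (39 at its foot), 6 mm deep, on which it stands; on top a bar handle 36 mm long (x), 12 wide (y), from z 12 to 36 mm. Spigot drops into the square pan (3 mm play, sides parallel); seated, its origin is 29 mm above the pan's. Origin: centre of its underside (spigot foot), x, y along its sides, z up.
- round_plate: Round setter plate of buff refractory, 96 mm in diameter, 12 mm thick, flat, fixed to the bench. Origin: centre of its underside, on the bench; its top is 12 mm higher.
- square_plate: Square setter plate of buff refractory, 92 by 92 mm, 12 mm thick, flat, fixed to the bench. Origin: centre of its underside, on the bench, x and y along its sides; its top is 12 mm higher.
- steel_bowl: Bystander: shallow open stainless steel bowl, 96 mm across the rim, 35 mm high, loose. Origin: centre of its underside.
- tongs: Bystander: steel crucible tongs lying flat, about 160 mm long along their x, 54 mm wide, 12 mm high, loose. Origin: the pivot, at bench level.
- glass_jar: Bystander: closed amber glass jar with a black cap, 56 mm in diameter, 65 mm high, loose. Origin: centre of its underside.

How it is judged:
By the outcome, as a careful person would: the job done as asked, in the order asked, and still so for the second after the job is handed in, with the robot touching nothing.
It also fails if it takes over 128 s, if anything falls off the work surface, if the arm or the gripper's body presses on something with over 40 N, if the wrist force passes 120 N, or if a joint passes its speed limit or range.

ROBOT

A 6-joint arm with a two-finger parallel gripper is mounted at the origin on the work surface. World frame = base frame: x ahead of the robot, y to its left, z up, the work surface at z = 0. Lengths are in mm, angles in degrees, forces in N, time in s.
With the tool pointing down it reaches from about 300 to 850 mm from the base axis. Payload 4.2 kg.
Tool frame: the origin (TCP) lies between the finger pads; the fingertips stand 14 mm ahead of it and the grasp point (between the pads) lies 5 mm behind it; z points along the fingers, y is the line along which they close (so a half turn about z gives the same grasp; the last joint's range is limited). The gripper opens to 91 mm and grips with 3 to 60 N. Pads are 32 mm wide; open, the fingers measure 118 mm over their backs; the gripper's body (76 mm by 178 mm) begins 60 mm behind the grasp point.
Start: joints at [68.411, 18.312, 89.639, -0, 72.044, -1.146], TCP at [200.837, 538.801, 227.976] pointing down, gripper open.
Joint ranges: [-177.97, 177.97], [-48.28, 115.42], [12.27, 149.76], [-77.06, 257.06], [2.81, 150.46], [-146.56, 146.56]. Speed limits (degrees/s): [147.25, 147.25, 180, 180, 180, 180].

INTERFACE

Orientations are given as [roll, pitch, yaw] about the fixed x, y, z axes, in that order (R = Rz(yaw) Ry(pitch) Rx(roll)).
In Python, from workcell import * gives the robot as it stands. The module is installed in compiled form; this text tells all that it offers.
- The arm moves only by the tool send_rows, never from a script. Its argument "deltas" is a list of rows, each a list of 2 entries, a list of its own where there are three numbers: the shift along the tool's x, y, z normalised to -1 to 1, where 1 is 0.5 m, then the turn, a rotation vector about the tool's x, y, z normalised to -1 to 1, where 1 is 0.5 rad. A call has 1 to 10 rows; each row shifts and turns the commanded pose from where the row before left it, along the tool's axes as they then stand; what a row does not reach is not made up. A row lasts 1/10 s, in which the tool goes at most 50 mm and 8.59 degrees, less where a joint would pass 70% of its speed; a pose out of reach is approached as far as the arm can. A call with a number of a shift or a turn outside -1 to 1 is refused whole. A call with a gripper value outside its range is refused whole. "grip" is the closure, from 0 (fully open) to 1 (shut), set as the call begins (left out, the last holds). The fingers move at their own pace and stop on an object; "grip_force" is the grip in N (left out, the last holds). Time passes only in rows, so rows that do not move let the fingers close. It gives the time, the measured TCP pose, the force, the opening and the grip force at its end, in the units of the state.
- state(): the state, without advancing time (a new reading comes with each control period).
- grab_frame(name): name is "side" or "top" or "wrist"; returns the picture (384x512x3 uint8, red, green, blue); there is no depth.
- calibration(name): a dict with "mtx" (3x3 intrinsics, pixels), "R" (3x3) and "t" (3): a world point X has camera coordinates R X + t. Camera axes: x right, y down, z forward; pixel columns grow to the right and rows downward; lengths in mm; the calibration is good to about 2 mm. A picture is of the moment at which its call begins: read the wrist's pose just before it. calibration takes no time and is no camera call; for the wrist camera it gives the pose at the moment of the call.
- job_done(): hands the job in; it is judged then, once.
Trained networks look in the newest picture that a camera, given by its name, has taken for a name from the list of things; names that differ only in an ending like _2 or _b are one class to them, and where a whole thing is asked for, a point or a joint stands for the part that bears it (a point fixed in the world has none). Each returns a list of dicts, best first, with "p" (0 to 1); they miss things now and then, are a little off and sometimes report something else, mostly with a low value. They report only what shows in the picture. A call takes as long as a camera call.
- trace(camera, label): "pixels" (384x512 bool, what is visible of it) and "bbox" ([left, top, width, height] in pixels, round what is visible of it).
The state is a dict: "time_s": time; "qpos": joint angles; "qvel": joint speeds; "effort": joint torques, N m; "ee_pos": TCP position; "ee_rot": TCP orientation; "force": force on the tool from outside, world axes, zero at the start; "torque": the same for the moment, N m; "gripper_width": finger opening in mm; "gripper_force": force on a finger pad.
Only numpy, scipy, OpenCV 4.12 (cv2) and the standard library are available. Lean on these libraries where they do the work, as an engineer would, in place of code of your own. Each camera call takes 0.05 s, during which the arm holds its last target. There are 200 camera calls.

## Working session

There is one attempt and no reset: what is moved stays moved. The work goes in short steps, Python scripts to look and compute and a tool call to move; the robot and the scene stay as the last step left them, time stands still between calls to the robot, and variables do not carry over. Pictures are saved under pics/ and viewed, at most 17 in all, crops included, and the job is handed in when it is done.

Besides the shell and the picture viewer there is one more tool, called after "Emit:" as name([rows], argument=value, ...), one row to a line, values as JSON. send_rows: Moves the arm, as the interface text tells. Scaled input: -1 to 1 covers 0.5 m each way for a shift and 0.5 rad each way for a turn. Its arguments: {"type":"object","properties":{"deltas":{"type":"array","items":{"type":"array"}},"grip":{"type":"number"},"grip_force":{"type":"number"}},"required":["deltas"]}

```bash
mkdir -p pics
python3 - <<'E'
from workcell import *
import cv2,numpy as np
print(state())
ims=[]
for c in ["top","side","wrist"]:
    im=grab_frame(c); cv2.imwrite(f"pics/{c}0.png",im[:,:,::-1]); k=calibration(c)
    print(c,k["mtx"].tolist(),(-k["R"].T@k["t"]).round(0),k["R"].round(2).tolist())
    if c!="wrist":
        for l in ["round_pan","extension_ring","round_lid","square_pan","square_lid","round_plate","square_plate","steel_bowl","tongs","glass_jar"]:
            print(c,l,[(round(d["p"],2),d["bbox"]) for d in trace(c,l)][:3])
E
```

```text
{'time_s': 0.0, 'qpos': array([ 6.84101951e+01,  1.83516270e+01,  8.97080194e+01, -1.70288450e-03,
        7.20426810e+01, -1.14694132e+00]), 'qvel': array([ 0.04900469,  0.02733373,  0.04452075,  0.06734787, -0.04727848,
        0.05542502]), 'effort': array([-2.87898129e-04, -4.12455225e+01, -2.31975532e+01,  7.27284956e-02,
        4.57423087e-02, -1.49977063e-04]), 'ee_pos': array([200.66969465, 538.32615808, 227.10946407]), 'ee_rot': array([-1.79897661e+02, -4.29577178e-04,  1.59557663e+02]), 'force': array([-1.20979661, -0.76044948,  0.15576825]), 'torque': array([ 0.02890511,  0.00157921, -0.03142238]), 'gripper_force': 0.0, 'gripper_width': 91.06768156020937}
top [[437.20893904337726, 0.0, 255.44076070015007], [0.0, 437.20893904337726, 193.77885737249522], [0.0, 0.0, 1.0]] [ 438.  -12. 1126.] [[-0.01, -1.0, 0.0], [-0.99, 0.01, -0.15], [0.15, -0.0, -0.99]]
top round_pan [(0.96, [353.2, 183.3, 26.4, 27.6])]
top extension_ring [(0.72, [193.7, 174.9, 23.4, 22.9])]
top round_lid [(0.82, [116.3, 184.2, 21.4, 22.6])]
top square_pan [(0.9, [235.0, 251.6, 28.1, 29.2]), (0.42, [243.7, 
[... 765 characters left out ...]
17.6, 15.3])]
side round_lid [(0.57, [197.3, 138.5, 19.2, 11.2])]
side square_pan [(0.76, [171.6, 211.7, 31.7, 32.4])]
side square_lid [(0.77, [218.2, 275.9, 30.6, 23.4])]
side round_plate [(0.79, [150.9, 164.1, 32.5, 21.8])]
side square_plate [(0.72, [248.1, 216.9, 44.5, 30.9]), (0.5, [217.6, 274.9, 32.7, 21.1]), (0.29, [131.5, 135.4, 32.2, 25.2])]
side steel_bowl [(0.61, [129.9, 135.2, 33.6, 24.8])]
side tongs [(0.87, [250.9, 336.2, 39.6, 47.8])]
side glass_jar [(0.89, [316.1, 164.1, 19.6, 33.8])]
wrist [[278.29154668641587, 0.0, 252.5599156138314], [0.0, 278.29154668641587, 190.19259641446902], [0.0, 0.0, 1.0]] [129. 565. 385.] [[0.35, 0.94, 0.0], [0.9, -0.34, 0.27], [0.25, -0.09, -0.96]]
```

Run:
```python
import cv2
a=cv2.imread("pics/top0.png")[90:310,60:440];cv2.imwrite("pics/v1.png",cv2.resize(a,None,fx=2.1,fy=2.1,interpolation=2))
a=cv2.imread("pics/side0.png")[120:390,110:380];cv2.imwrite("pics/v2.png",cv2.resize(a,None,fx=2.2,fy=2.2,interpolation=2))
```

```text
(no output)
```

View pics/v1.png

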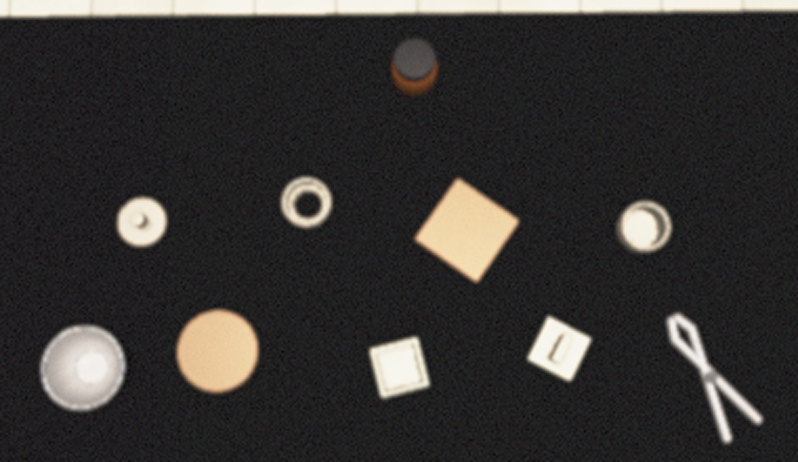

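View pics/v2.png

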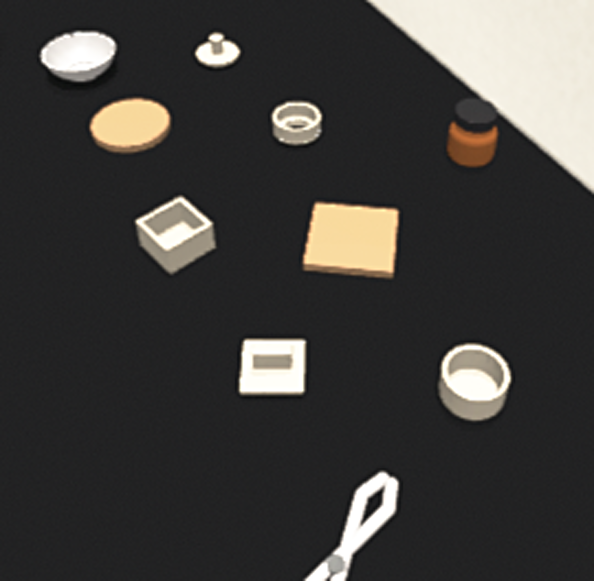

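```bash
cat > lib.py <<'E'
from workcell import *
import cv2, numpy as np
from scipy.optimize import minimize
S=4
def cyl(d,z0,z1,d0=None):
    a=np.linspace(0,2*np.pi,48,endpoint=False); c=np.c_[np.cos(a),np.sin(a)]
    return np.r_[np.c_[c*(d0 or d)/2,0*a+z0],np.c_[c*d/2,0*a+z1]]
def box(x,y,z0,z1): return np.array([[i*x/2,j*y/2,z] for i in(-1,1) for j in(-1,1) for z in(z0,z1)],float)
M={"round_pan":[np.r_[cyl(58,6,35),cyl(52,0,.1)]],"extension_ring":[cyl(44,0,6,41),cyl(58,6,28)],
"round_lid":[cyl(44,0,6),cyl(58,6,12),cyl(18,12,36)],"square_pan":[box(56,56,0,35)],
"square_lid":[box(40,40,0,6),box(56,56,6,12),box(36,12,12,36)],"round_plate":[cyl(96,0,12)],"square_plate":[box(92,92,0,12)]}
def proj(X,k):
    c=(k["R"]@X.T).T+k["t"]; p=(k["mtx"]@c.T).T; return p[:,:2]/p[:,2:]
def pose(P,q):
    c,s=np.cos(np.radians(q[3])),np.sin(np.radians(q[3]))
    return P@np.array([[c,-s,0],[s,c,0],[0,0,1]]).T+q[:3]
def render(name,q,k,box_):
    x0,y0,w,h=box_; m=np.zeros((h*S,w*S),np.uint8)
    for P in M[name]:
        u=cv2.convexHull(((proj(pose(P,q),k)-[x0,y0]+.5)*S*16-8).astype(np.float32))
        cv2.fillConvexPoly(m,np.round(u).astype(np.int32),255,shift=4)
    return m
def view(cam,name,near=None,im=None,thr=95,mult=1):
    """grab, trace and mask; returns list(k, box, mask)"""
    k=calibration(cam)
    if im is None: im=grab_frame(cam)
    t=trace(cam,name)
    if near is not None:
        e=proj(np.array([near],float),k)[0]
        t=[d for d in t if np.hypot(*(np.array(d["bbox"][:2])+np.array(d["bbox"][2:])/2-e))<35*mult]
    if not t: return None
    x,y,w,h=t[0]["bbox"]; x0,y0=max(0,int(x-8)),max(0,int(y-8)); x1,y1=min(512,int(x+w+9)),min(384,int(y+h+9))
    g=cv2.cvtColor(im[y0:y1,x0:x1],cv2.COLOR_RGB2GRAY); g=cv2.resize(g,None,fx=S,fy=S,interpolation=cv2.INTER_CUBIC)
    b=(g>thr).astype(np.uint8); cs,_=cv2.findContours(b,cv2.RETR_EXTERNAL,cv2.CHAIN_APPROX_NONE)
    m=np.zeros_like(b); cv2.drawContours(m,[max(cs,key=cv2.contourArea)],-1,255,-1)
    return k,(x0,y0,x1-x0,y1-y0),m,t[0]["p"]
def fit(name,views,q0,fz=True):
    rd=name.startswith("round") or name=="extension_ring"
    def cost(v):
        q=np.array([v[0],v[1],v[2] if fz else q0[2],q0[3] if rd else v[3]]); c=0
        for k,b,m,_ in views:
            r=render(name,q,k,b); c+=1-np.count_nonzero(r&m)/max(1,np.count_nonzero(r|m))
        return c/len(views)
    best=None; v=np.array(q0,float)
    for s in (12,5,2):
        sim=np.r_[[v],v+np.diag([s,s,s if fz else .1,s*1.5])]
        r=minimize(cost,v,method="Nelder-Mead",options=dict(initial_simplex=sim,xatol=.03,fatol=1e-5,maxiter=250)); v=r.x
    return v,r.fun
def pix2w(u,k,z):
    d=k["R"].T@np.linalg.solve(k["mtx"],[u[0],u[1],1]); o=-k["R"].T@k["t"]; return o+d*(z-o[2])/d[2]
E
cat > rough.py <<'E'
from lib import *
import json,sys
out={}
for n in M:
    vt=view("top",n)
    x,y,w,h=vt[1]
    if n=="square_lid": # network picks the plate first
        pass
    c=pix2w((x+w/2,y+h/2),vt[0],15)
    if n=="square_lid":
        c=pix2w((327.6,257.1),vt[0],15); vt=view("top",n,c,mult=.4)
    vs=view("side",n,c,mult=.6)
    V=[v for v in (vt,vs) if v]
    q0=[c[0],c[1],0,0]; best=None
    for a in ([20] if n[0]!="s" else [-30,0,30,60]):
        r=fit(n,V,[c[0],c[1],0,a]); best=r if best is None or r[1]<best[1] else best
    if n=="square_lid":
        r=fit(n,V,[*best[0][:3],best[0][3]+90]); print("alt",r[0].round(1),round(r[1],3))
    out[n]=best[0].tolist(); print(n,len(V),best[0].round(1),round(best[1],3),np.hypot(*best[0][:2]).round(0))
json.dump(out,open("rough.json","w"))
E
python3 rough.py
```

```text
round_pan 2 [ 5.937e+02 -3.009e+02  2.000e-01  3.230e+01] 0.034 666.0
extension_ring 2 [628.9 110.7  -1.1  31.9] 0.051 639.0
round_lid 2 [6.079e+02 3.136e+02 5.000e-01 1.120e+01] 0.066 684.0
square_pan 2 [428.2  -3.1   1.4  13.9] 0.093 428.0
alt [ 448.8 -194.1   -1.1   61.4] 0.094
square_lid 2 [ 448.7 -194.1   -1.1  -28.6] 0.08 489.0
round_plate 2 [ 4.495e+02  2.182e+02 -2.000e-01  3.340e+01] 0.04 500.0
square_plate 2 [594.6 -85.5  -1.1 -35.5] 0.046 601.0
```

Emit:
send_rows([
  [[0,0,0],[0,0,0.243]],
  [[0,0,0],[0,0,0.243]],
  [[0,0,0],[0,0,0.243]],
  [[0,0,0],[0,0,0.243]],
  [[0,0,0],[0,0,0.243]],
  [[0,0,0],[0,0,0.243]],
  [[0,0,0],[0,0,0.243]],
  [[0,0,0],[0,0,0.243]],
  [[0,0,0],[0,0,0.243]],
  [[0,0,0],[0,0,0.243]],
], grip=0)

```text
time_s: 3.65
ee_pos: [200.8, 538.8, 228.0]
ee_rot: [180.0, -0.0, 89.7]
force: [-0.1, 0.6, -1.3]
gripper_width: 91.3
gripper_force: 0.0
```

Emit:
send_rows([
  [[-0.07,0.033,0.004],[0,0,0]],
  [[-0.07,0.033,0.004],[0,0,0]],
  [[-0.07,0.033,0.004],[0,0,0]],
  [[-0.07,0.033,0.004],[0,0,0]],
  [[-0.07,0.033,0.004],[0,0,0]],
  [[-0.07,0.033,0.004],[0,0,0]],
  [[-0.07,0.033,0.004],[0,0,0]],
  [[-0.07,0.033,0.004],[0,0,0]],
  [[-0.07,0.033,0.004],[0,0,0]],
  [[-0.07,0.033,0.004],[0,0,0]],
])

```text
time_s: 4.65
ee_pos: [366.0, 187.2, 208.2]
ee_rot: [179.9, -0.0, 90.0]
force: [-0.1, 0.4, -0.2]
gripper_width: 91.3
gripper_force: 0.0
```

Emit:
send_rows([
  [[-0.07,0.033,0.004],[0,0,0]],
  [[-0.07,0.033,0.004],[0,0,0]],
  [[-0.07,0.033,0.004],[0,0,0]],
  [[-0.07,0.033,0.004],[0,0,0]],
  [[-0.07,0.033,0.004],[0,0,0]],
  [[-0.07,0.033,0.004],[0,0,0]],
  [[-0.07,0.033,0.004],[0,0,0]],
  [[-0.07,0.033,0.004],[0,0,0]],
  [[-0.07,0.033,0.004],[0,0,0]],
  [[-0.07,0.033,0.004],[0,0,0]],
])

```text
time_s: 5.65
ee_pos: [530.7, -163.1, 187.9]
ee_rot: [180.0, -0.0, 89.9]
force: [1.0, 1.0, 0.6]
gripper_width: 91.1
gripper_force: 0.0
```

Emit:
send_rows([
  [[-0.055,0.025,0.01],[0,0,0]],
  [[-0.055,0.025,0.01],[0,0,0]],
  [[-0.055,0.025,0.01],[0,0,0]],
  [[-0.055,0.025,0.01],[0,0,0]],
  [[-0.055,0.025,0.01],[0,0,0]],
  [[0,0,0],[0,0,0]],
])

```text
time_s: 6.25
ee_pos: [593.3, -302.2, 161.5]
ee_rot: [-180.0, 0.1, 89.8]
force: [-0.7, 0.2, 0.8]
gripper_width: 91.1
gripper_force: 0.0
```

```bash
cat > look.py <<'E'
from lib import *
import json,sys,math
# usage: look.py name [tz]; fit from the wrist view (and side/top for z), print tool-axis distance
n=sys.argv[1]; near=json.load(open("rough.json"))[n]; z0=float(sys.argv[2]) if len(sys.argv)>2 else 0; near[2]=z0
p=np.mean([state()["ee_pos"] for _ in range(5)],0); rot=state()["ee_rot"]
im=grab_frame("wrist"); vw=view("wrist",n,[near[0],near[1],z0+15],im,mult=2)
if len(sys.argv)>3: cv2.imwrite("pics/"+sys.argv[3],im[:,:,::-1])
print("tcp",p.round(1),rot.round(1)); vs=view("side",n,[near[0],near[1],z0+15],mult=.7)
vt=view("top",n,[near[0],near[1],z0+15],mult=.5)
V=[v for v in(vw,vs,vt) if v]; print("views",[round(v[3],2) if v else None for v in (vw,vs,vt)])
if vw:
    q,c=fit(n,[vw],near,False); print("wrist, z fixed",q.round(1),round(c,3))
    a=math.radians(rot[2]); d=q[:2]-p[:2]
    print("to go tool x,y mm",round(d[0]*math.cos(a)+d[1]*math.sin(a),1),round(d[0]*math.sin(a)-d[1]*math.cos(a),1),"tcp z",p[2].round(1))
q,c=fit(n,V,near); print("all, z free",q.round(1),round(c,3))
E
python3 look.py round_pan 0 w1.png
```

```text
tcp [ 593.3 -302.2  161.5] [-1.80e+02  1.00e-01  8.98e+01]
views [0.57, 0.82, 0.64]
wrist, z fixed [ 591.3 -298.1   -0.    20.6] 0.328
to go tool x,y mm 4.1 -2.0 tcp z 161.5
all, z free [ 593.1 -301.6    1.4   47.5] 0.175
```

View pics/w1.png

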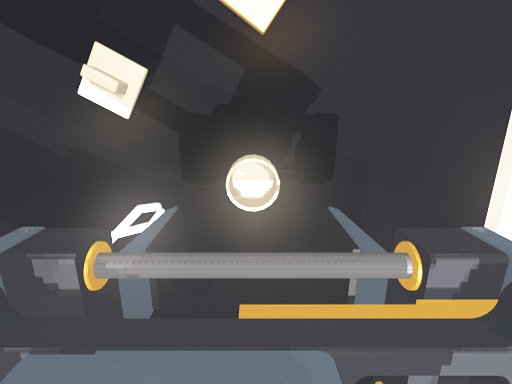

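Run:
```python
from lib import *
im=cv2.imread("pics/w1.png")[:,:,::-1]
grab_frame("wrist")
for d in trace("wrist","round_pan"): print(d["p"],d["bbox"])
g=cv2.cvtColor(np.ascontiguousarray(im),cv2.COLOR_RGB2GRAY)
print(g[183,210:300:2]); print(g[145:220:2,253])
k=calibration("wrist"); v=view("wrist","round_pan",im=np.ascontiguousarray(im))
r=render("round_pan",[593.1,-301,0,0],k,v[1]); print(v[1])
for m in(r,v[2]):
    ys,xs=np.nonzero(m); print(xs.min()/4+v[1][0],xs.max()/4+v[1][0],ys.min()/4+v[1][1],ys.max()/4+v[1][1])
```

```text
0.7 [223.4, 160.3, 57.5, 54.1]
[ 79  81  84  91  93  96  98  93 248 247 200 206 255 255 255 255 255 255
 255 255 255 255 255 255 255 255 255 255 255 255 255 232 195 222 255 132
 103 103  99  97  94  92  92  90  88]
[ 79  81  83  86  91 205 206 255 247 247 247 246 246 246 246 246 246 246
 255 255 255 255 255 255 255 255 244 211 206 206 204 245 255 215 112 112
 111 109]
(215, 152, 74, 71)
227.25 281.75 158.0 215.0
218.5 288.75 153.5 222.75
```

```bash
sed -i 's/near\[1\],z0+15\],im,mult=2)/near[1],z0+15],im,thr=155,mult=2)/' look.py; python3 look.py round_pan 0
```

```text
tcp [ 592.5 -298.4  163.4] [180.   0.  90.]
views [0.87, None, 0.83]
wrist, z fixed [ 592.3 -301.3   -0.    43.7] 0.025
to go tool x,y mm -2.9 -0.2 tcp z 163.4
all, z free [ 592.4 -301.9   -2.7   59. ] 0.095
```

Emit:
send_rows([
  [[-0.006,0,0.05],[0,0,0]],
  [[0,0,0.06],[0,0,0]],
  [[0,0,0.06],[0,0,0]],
  [[0,0,0.05],[0,0,0]],
  [[0,0,0.03],[0,0,0]],
  [[0,0,0.02],[0,0,0]],
  [[0,0,0.013],[0,0,0]],
  [[0,0,0],[0,0,0]],
  [[0,0,0],[0,0,0]],
])

```text
time_s: 7.9
ee_pos: [593.1, -302.4, 22.4]
ee_rot: [179.9, 0.0, 89.9]
force: [0.3, -0.1, 0.6]
gripper_width: 91.2
gripper_force: 0.0
```

Emit:
send_rows([
  [[0,0,0],[0,0,0]],
  [[0,0,0],[0,0,0]],
  [[0,0,0],[0,0,0]],
  [[0,0,0],[0,0,0]],
  [[0,0,0],[0,0,0]],
  [[0,0,0],[0,0,0]],
  [[0,0,0],[0,0,0]],
], grip=1, grip_force=20)

```text
time_s: 8.6
ee_pos: [592.6, -302.1, 21.6]
ee_rot: [180.0, 0.0, 89.9]
force: [0.4, -1.0, 2.0]
gripper_width: 57.4
gripper_force: 20.0
```

Emit:
send_rows([
  [[0,0,-0.01],[0,0,0]],
  [[0,0,-0.03],[0,0,0]],
  [[0,0,-0.05],[0,0,0]],
  [[0,0,-0.05],[0,0,0]],
  [[0.01,-0.003,-0.05],[0,0,0]],
  [[0.03,-0.008,-0.04],[0,0,0]],
  [[0.05,-0.014,-0.01],[0,0,0]],
  [[0.07,-0.02,0],[0,0,0]],
  [[0.07,-0.02,0],[0,0,0]],
  [[0.07,-0.02,0],[0,0,0]],
])

```text
time_s: 9.6
ee_pos: [549.7, -150.9, 142.6]
ee_rot: [179.9, 0.0, 89.9]
force: [0.7, 0.4, -2.2]
gripper_width: 57.6
gripper_force: 20.0
```

Emit:
send_rows([
  [[0.07,-0.02,0],[0,0,0]],
  [[0.07,-0.02,0],[0,0,0]],
  [[0.07,-0.02,0],[0,0,0]],
  [[0.07,-0.02,0],[0,0,0]],
  [[0.07,-0.02,0],[0,0,0]],
  [[0.06,-0.016,0],[0,0,0]],
  [[0.04,-0.01,0],[0,0,0]],
  [[0.02,-0.005,0],[0,0,0]],
  [[0,0,0],[0,0,0]],
  [[0,0,0],[0,0,0]],
])

```text
time_s: 10.6
ee_pos: [485.2, 82.4, 141.8]
ee_rot: [180.0, 0.0, 89.9]
force: [1.0, -0.5, -1.3]
gripper_width: 57.7
gripper_force: 20.0
```

```bash
python3 look.py round_plate 0 w2.png
```

```text
tcp [485.2  82.4 141.8] [180.    0.   89.9]
views [0.96, 0.92, 0.64]
wrist, z fixed [448.3 216.8  -0.   48.8] 0.019
to go tool x,y mm 134.3 -37.0 tcp z 141.8
all, z free [4.49e+02 2.18e+02 1.00e-01 3.94e+01] 0.264
```

View pics/w2.png

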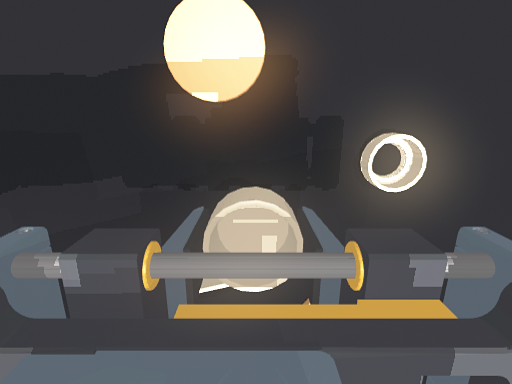

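Emit:
send_rows([
  [[0.03,-0.008,0],[0,0,0]],
  [[0.06,-0.016,0],[0,0,0]],
  [[0.07,-0.02,0],[0,0,0]],
  [[0.06,-0.016,0],[0,0,0]],
  [[0.03,-0.009,0.01],[0,0,0]],
  [[0.018,-0.004,0.04],[0,0,0]],
  [[0,0,0.05],[0,0,0]],
  [[0,0,0.05],[0,0,0]],
  [[0,0,0.035],[0,0,0]],
  [[0,0,0.015],[0,0,0]],
])

```text
time_s: 11.9
ee_pos: [447.7, 216.4, 39.8]
ee_rot: [-179.8, 0.1, 89.9]
force: [-0.3, 1.0, -1.4]
gripper_width: 57.4
gripper_force: 20.0
```

Emit:
send_rows([
  [[0,0,0.008],[0,0,0]],
  [[0,0,0.003],[0,0,0]],
  [[0,0,0],[0,0,0]],
  [[0,0,0],[0,0,0]],
])

```text
time_s: 12.3
ee_pos: [449.1, 217.3, 36.7]
ee_rot: [179.9, -0.0, 89.9]
force: [-0.2, -0.4, -1.6]
gripper_width: 57.4
gripper_force: 20.0
```

Emit:
send_rows([
  [[0,0,0.001],[0,0,0]],
  [[0,0,0.001],[0,0,0]],
  [[0,0,0.001],[0,0,0]],
  [[0,0,0.001],[0,0,0]],
  [[0,0,0.001],[0,0,0]],
  [[0,0,0],[0,0,0]],
  [[0,0,0],[0,0,0]],
])

```text
time_s: 13.0
ee_pos: [448.5, 217.1, 33.6]
ee_rot: [180.0, -0.0, 89.9]
force: [-0.1, 0.5, 1.7]
gripper_width: 57.1
gripper_force: 20.0
```

Emit:
send_rows([
  [[0,0,0.001],[0,0,0]],
  [[0,0,0],[0,0,0]],
  [[0,0,0],[0,0,0]],
])

```text
time_s: 13.3
ee_pos: [448.5, 217.1, 33.6]
ee_rot: [180.0, -0.0, 89.9]
force: [-1.3, -0.3, 6.3]
gripper_width: 57.2
gripper_force: 20.0
```

Emit:
send_rows([
  [[0,0,0],[0,0,0]],
  [[0,0,0],[0,0,0]],
  [[0,0,0],[0,0,0]],
  [[0,0,0],[0,0,0]],
  [[0,0,-0.01],[0,0,0]],
  [[0,0,-0.04],[0,0,0]],
  [[0,0,-0.07],[0,0,0]],
  [[0,0,-0.08],[0,0,0]],
  [[0,0,-0.06],[0,0,0]],
  [[0,0,0],[0,0,0]],
], grip=0)

```text
time_s: 14.3
ee_pos: [451.1, 218.3, 167.6]
ee_rot: [179.5, -0.2, 89.9]
force: [1.3, 0.4, 0.5]
gripper_width: 91.4
gripper_force: 0.0
```

Emit:
send_rows([
  [[0,0,0],[0,0,0]],
  [[0,0,0],[0,0,0]],
  [[0,0,0],[0,0,0]],
])

```text
time_s: 14.6
ee_pos: [447.7, 216.7, 161.6]
ee_rot: [-179.8, 0.1, 89.9]
force: [-0.4, 0.0, -0.2]
gripper_width: 90.7
gripper_force: 0.0
```

```bash
sed -i 's/^n=sys.argv\[1\]; near=json.load(open("rough.json"))\[n\]/J=json.load(open("rough.json")); n=sys.argv[1]; near=J[sys.argv[4] if len(sys.argv)>4 else n]/' look.py; python3 look.py round_pan 12 w3.png round_plate; python3 look.py round_plate 0
```

```text
tcp [447.7 216.7 161.6] [-1.798e+02  1.000e-01  8.990e+01]
views [0.59, 0.77, 0.58]
wrist, z fixed [448.9 213.4  12.   45.7] 0.38
to go tool x,y mm -3.3 1.2 tcp z 161.6
all, z free [444.3 205.8   0.8  70.8] 0.45
tcp [448.4 217.  162.6] [-180.     0.    89.9]
views [0.83, 0.81, 0.61]
wrist, z fixed [4.508e+02 1.912e+02 1.000e-01 6.730e+01] 0.463
to go tool x,y mm -25.8 2.4 tcp z 162.6
all, z free [449.8 217.5   2.   39.2] 0.299
```

View pics/w3.png

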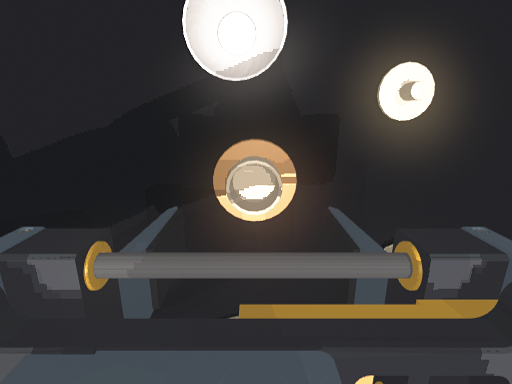

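```bash
cat >> lib.py <<'E'
def nview(cam,name,near,mult=2):
    """as view, but with the network's own mask"""
    k=calibration(cam); grab_frame(cam); t=trace(cam,name); e=proj(np.array([near],float),k)[0]
    t=[d for d in t if np.hypot(*(np.array(d["bbox"][:2])+np.array(d["bbox"][2:])/2-e))<35*mult]
    if not t: return None
    m=np.array(t[0]["pixels"],np.uint8)*255; cs,_=cv2.findContours(m,cv2.RETR_EXTERNAL,cv2.CHAIN_APPROX_NONE)
    m[:]=0; cv2.drawContours(m,[cv2.convexHull(max(cs,key=cv2.contourArea))],-1,255,-1)
    return k,(0,0,512,384),cv2.resize(m,None,fx=S,fy=S,interpolation=cv2.INTER_NEAREST),t[0]["p"]
E
python3 - <<'E'
from lib import *
from scipy.optimize import minimize
q0=[448.5,217.4,12,0]
for i in range(2):
    v=nview("wrist","round_pan",[448,217,30],1); r=fit("round_pan",[v],q0,False); print("pan",r[0].round(1),round(r[1],3),v[3])
    v=nview("wrist","round_plate",[448,217,10],1); r=fit("round_plate",[v],[448.5,217.4,0,0],False); print("plate",r[0].round(1),round(r[1],3),v[3])
for c in("top","side"):
    v=nview(c,"round_pan",[448,217,30],1)
    if v: r=fit("round_pan",[v],q0,False); print(c,"pan",r[0].round(1),round(r[1],3),v[3])
    v=nview(c,"round_plate",[448,217,10],1)
    if v: r=fit("round_plate",[v],[448.5,217.4,0,0],False); print(c,"plate",r[0].round(1),round(r[1],3),v[3])
print(state()["ee_pos"],state()["ee_rot"])
E
```

```text
pan [447.8 217.9  12.    7.4] 0.022 0.9
plate [448.1 216.3   0.   11.6] 0.022 0.97
pan [447.7 218.5  12.   13.3] 0.026 0.74
plate [448.3 216.1  -0.   13.5] 0.019 0.62
top pan [448.8 216.6  12.   10. ] 0.284 0.83
top plate [449.3 211.8  -0.   16.9] 0.253 0.57
side pan [447.2 217.2  12.   13.4] 0.078 0.67
side plate [448.6 215.6  -0.   11.8] 0.135 0.95
[448.515741   217.06838778 162.94602038] [ 1.79998671e+02 -5.26026792e-03  8.99440076e+01]
```

Emit:
send_rows([
  [[-0.015,0.025,0],[0,0,0]],
  [[-0.037,0.063,0],[0,0,0]],
  [[-0.045,0.076,0],[0,0,0]],
  [[-0.045,0.076,0],[0,0,0]],
  [[-0.037,0.063,0],[0,0,0]],
  [[-0.022,0.037,0],[0,0,0]],
  [[-0.012,0.021,0],[0,0,0]],
  [[0,0,0],[0,0,0]],
  [[0,0,0],[0,0,0]],
  [[0,0,0],[0,0,0]],
])

```text
time_s: 17.0
ee_pos: [627.9, 111.0, 163.0]
ee_rot: [-180.0, -0.0, 90.0]
force: [0.4, 0.1, -0.5]
gripper_width: 90.9
gripper_force: 0.0
```

```bash
python3 look.py extension_ring 0 w4.png;python3 look.py extension_ring 0
```

```text
tcp [627.9 111.  163. ] [-180.   -0.   90.]
views [0.77, 0.57, None]
wrist, z fixed [626.8 108.5  -0.   44.7] 0.075
to go tool x,y mm -2.5 -1.1 tcp z 163.0
all, z free [6.275e+02 1.080e+02 3.000e-01 4.890e+01] 0.057
tcp [628.6 110.8 163.2] [180.  -0.  90.]
views [0.97, 0.81, None]
wrist, z fixed [626.8 107.8   0.   48.9] 0.54
to go tool x,y mm -3.0 -1.7 tcp z 163.2
all, z free [6.275e+02 1.082e+02 1.000e-01 5.310e+01] 0.288
```

Run:
```python
from lib import *
for i in range(2):
    v=nview("wrist","extension_ring",[627,109,20],1); r=fit("extension_ring",[v],[627,109,0,0],False); print(r[0].round(1),round(r[1],3),v[3])
im=grab_frame("wrist")
cv2.imwrite("pics/v5.png",np.hstack([cv2.resize(im[130:230,200:310,::-1],(440,400),interpolation=cv2.INTER_NEAREST),cv2.resize(cv2.imread("pics/side0.png")[160:200,225:265],(350,400),interpolation=2)]))
g=cv2.cvtColor(im,cv2.COLOR_RGB2GRAY);print(g[183,215:295:2])
```

```text
[626.6 109.2   0.   12.4] 0.031 0.6
[626.4 109.1  -0.   11.3] 0.035 0.61
[ 53  53  54  55  55  94 197 131 255 255 227 112  60  62  63  62  62  63
  63  63  62  63  63  61  60  52 163 255 255 155 179 188  51  53  55  54
  51  50  49  51]
```

View pics/v5.png

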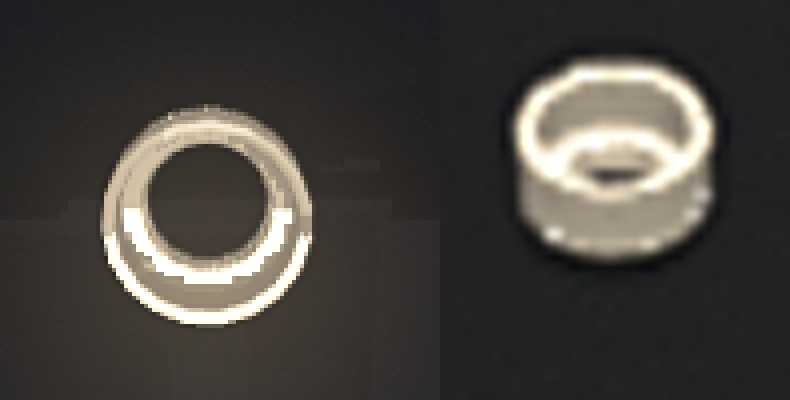

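Run:
```python
from lib import *
for t in (75,85,100):
    v=view("wrist","extension_ring",[627,109,20],thr=t); r=fit("extension_ring",[v],[627,109,0,0],False); print(r[0].round(1),round(r[1],3),v[3])
print(state()["ee_pos"])
```

```text
[626.6 109.2  -0.   17.8] 0.01 0.56
[626.6 109.1  -0.   13.6] 0.013 0.71
[626.5 109.2  -0.   10.9] 0.021 0.8
[628.91218812 110.36562261 162.96306384]
```

Emit:
send_rows([
  [[-0.003,-0.005,0.05],[0,0,0]],
  [[0,0,0.06],[0,0,0]],
  [[0,0,0.06],[0,0,0]],
  [[0,0,0.05],[0,0,0]],
  [[0,0,0.03],[0,0,0]],
  [[0,0,0.02],[0,0,0]],
  [[0,0,0.012],[0,0,0]],
  [[0,0,0],[0,0,0]],
  [[0,0,0],[0,0,0]],
])

```text
time_s: 19.05
ee_pos: [627.0, 109.0, 22.7]
ee_rot: [179.9, -0.0, 89.9]
force: [0.0, -0.4, 1.0]
gripper_width: 91.4
gripper_force: 0.0
```

Emit:
send_rows([
  [[0,0,0],[0,0,0]],
  [[0,0,0],[0,0,0]],
  [[0,0,0],[0,0,0]],
  [[0,0,0],[0,0,0]],
  [[0,0,0],[0,0,0]],
  [[0,0,0],[0,0,0]],
  [[0,0,0],[0,0,0]],
], grip=1, grip_force=20)

```text
time_s: 19.75
ee_pos: [626.6, 108.9, 22.2]
ee_rot: [180.0, -0.0, 89.9]
force: [-0.5, -0.3, 2.0]
gripper_width: 56.9
gripper_force: 20.0
```

Emit:
send_rows([
  [[0,0,-0.02],[0,0,0]],
  [[0,0,-0.05],[0,0,0]],
  [[0,0,-0.06],[0,0,0]],
  [[0.005,-0.008,-0.06],[0,0,0]],
  [[0.02,-0.033,-0.04],[0,0,0]],
  [[0.035,-0.058,-0.01],[0,0,0]],
  [[0.04,-0.066,0],[0,0,0]],
  [[0.04,-0.066,0],[0,0,0]],
  [[0.035,-0.058,0],[0,0,0]],
  [[0.025,-0.04,0],[0,0,0]],
])

```text
time_s: 20.75
ee_pos: [459.7, 209.7, 142.5]
ee_rot: [-180.0, -0.0, 90.0]
force: [-0.1, 0.8, -0.8]
gripper_width: 57.1
gripper_force: 20.0
```

Emit:
send_rows([
  [[0.012,-0.019,0.01],[0,0,0]],
  [[0.0056,-0.0088,0.04],[0,0,0]],
  [[0,0,0.05],[0,0,0]],
  [[0,0,0.025],[0,0,0]],
  [[0,0,0.008],[0,0,0]],
  [[0,0,0],[0,0,0]],
  [[0,0,0],[0,0,0]],
  [[0,0,0],[0,0,0]],
])

```text
time_s: 21.55
ee_pos: [448.9, 218.0, 76.2]
ee_rot: [179.9, -0.0, 89.9]
force: [1.0, 0.4, 0.6]
gripper_width: 57.1
gripper_force: 20.0
```

Run:
```python
from lib import *
print(state()["ee_pos"].round(1))
im=grab_frame("side"); k=calibration("side"); u=proj(np.array([[448,218,60.]]),k)[0]; print(u)
x,y=u.astype(int); a=cv2.resize(im[y-35:y+35,x-40:x+40,::-1],(480,420),interpolation=2)
im=grab_frame("wrist"); k=calibration("wrist"); u=proj(np.array([[448,218,60.]]),k)[0]; print(u)
b=cv2.resize(im[120:290,180:330,::-1],(300,420),interpolation=2)
cv2.imwrite("pics/v6.png",np.hstack([a,b]))
```

```text
[448.9 218.   76.2]
[165.04225049 159.99314038]
[252.96596918 228.97067407]
```

View pics/v6.png

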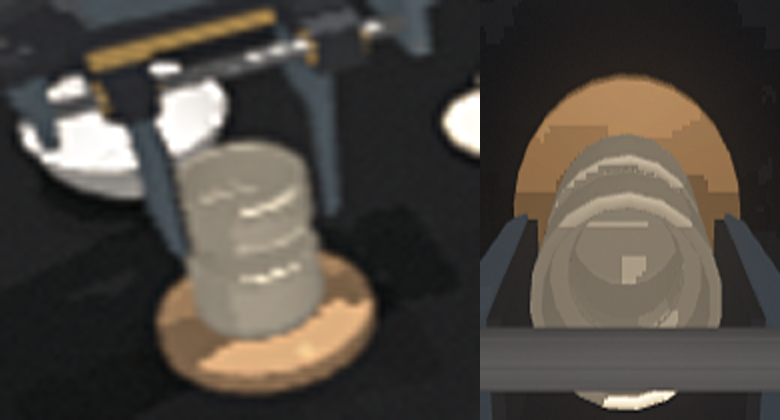

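Emit:
send_rows([
  [[0,0,0.004],[0,0,0]],
  [[0,0,0.004],[0,0,0]],
  [[0,0,0.004],[0,0,0]],
  [[0,0,0.004],[0,0,0]],
  [[0,0,0.002],[0,0,0]],
  [[0,0,0.002],[0,0,0]],
  [[0,0,0],[0,0,0]],
  [[0,0,0],[0,0,0]],
])

```text
time_s: 22.45
ee_pos: [448.2, 217.9, 65.5]
ee_rot: [180.0, -0.0, 89.9]
force: [-0.3, 0.1, -0.6]
gripper_width: 56.9
gripper_force: 20.0
```

Emit:
send_rows([
  [[0,0,0.001],[0,0,0]],
  [[0,0,0.001],[0,0,0]],
  [[0,0,0.001],[0,0,0]],
  [[0,0,0.001],[0,0,0]],
  [[0,0,0],[0,0,0]],
  [[0,0,0],[0,0,0]],
])

```text
time_s: 23.05
ee_pos: [448.1, 217.9, 63.4]
ee_rot: [-180.0, -0.0, 89.9]
force: [0.5, -0.1, 0.5]
gripper_width: 57.2
gripper_force: 20.0
```

Spigot has entered the mouth with no resistance; touch down and release.

Emit:
send_rows([
  [[0,0,0.001],[0,0,0]],
  [[0,0,0],[0,0,0]],
  [[0,0,0],[0,0,0]],
])

```text
time_s: 23.35
ee_pos: [448.2, 217.9, 63.2]
ee_rot: [180.0, -0.0, 89.9]
force: [-0.5, -1.1, 2.6]
gripper_width: 57.2
gripper_force: 20.0
```

Emit:
send_rows([
  [[0,0,0],[0,0,0]],
  [[0,0,0],[0,0,0]],
  [[0,0,0],[0,0,0]],
  [[0,0,0],[0,0,0]],
  [[0,0,-0.01],[0,0,0]],
  [[0,0,-0.04],[0,0,0]],
  [[0,0,-0.06],[0,0,0]],
  [[0,0,-0.06],[0,0,0]],
  [[0,0,-0.03],[0,0,0]],
  [[0,0,0],[0,0,0]],
], grip=0)

```text
time_s: 24.35
ee_pos: [449.6, 218.5, 165.6]
ee_rot: [179.7, -0.1, 89.9]
force: [0.2, 0.3, 0.9]
gripper_width: 91.1
gripper_force: 0.0
```

Emit:
send_rows([
  [[0,0,0],[0,0,0]],
  [[0,0,0],[0,0,0]],
  [[0,0,0],[0,0,0]],
  [[0,0,0],[0,0,0]],
])

```text
time_s: 24.75
ee_pos: [447.7, 217.7, 162.1]
ee_rot: [-179.9, 0.0, 89.9]
force: [0.5, -0.6, -0.7]
gripper_width: 91.0
gripper_force: 0.0
```

Run:
```python
from lib import *
print(state()["ee_pos"].round(1))
V=[]
for c in("wrist","wrist","side"):
    v=nview(c,"extension_ring",[448,218,60],.8)
    if v: V.append(v); r=fit("extension_ring",[v],[448,218,41,0],False); print(c,r[0].round(1),round(r[1],3),v[3]); r=fit("extension_ring",[v],[448,218,41,0],True); print("  free",r[0].round(1),round(r[1],3))
im=grab_frame("side"); a=cv2.resize(im[125:195,125:205,::-1],(480,420),interpolation=2)
im=grab_frame("wrist"); b=cv2.resize(im[120:240,190:310,::-1],(320,420),interpolation=2)
cv2.imwrite("pics/v7.png",np.hstack([a,b]))
```

```text
[447.7 217.7 162.1]
wrist [446.9 217.7  41.   11.7] 0.04 0.9
  free [446.9 216.3  35.6  18.6] 0.023
wrist [447.6 218.1  41.   15.7] 0.036 0.84
  free [447.6 217.   37.4  21.1] 0.028
side [446.4 217.7  41.   13. ] 0.074 0.9
  free [447.6 223.1  37.1  15.9] 0.067
```

View pics/v7.png

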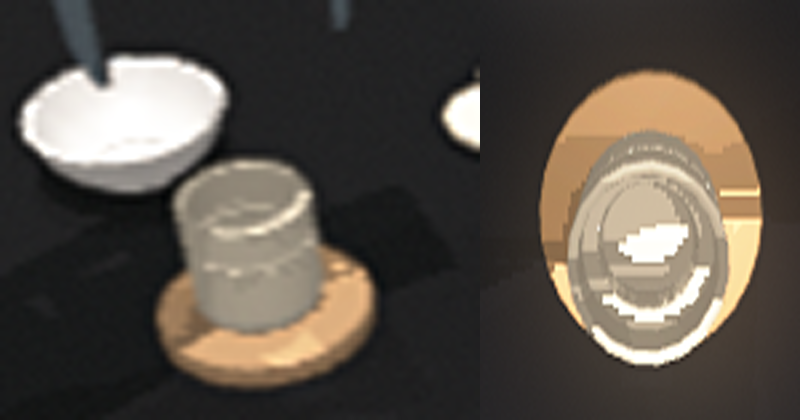

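Emit:
send_rows([
  [[0.012,0.02,0],[0,0,0]],
  [[0.035,0.058,0],[0,0,0]],
  [[0.042,0.07,0],[0,0,0]],
  [[0.042,0.07,0],[0,0,0]],
  [[0.033,0.056,0],[0,0,0]],
  [[0.018,0.03,0],[0,0,0]],
  [[0.009,0.015,0],[0,0,0]],
  [[0,0,0],[0,0,0]],
  [[0,0,0],[0,0,0]],
  [[0,0,0],[0,0,0]],
])

```text
time_s: 26.15
ee_pos: [606.9, 312.7, 163.3]
ee_rot: [-180.0, 0.0, 89.9]
force: [-0.2, -0.1, 0.6]
gripper_width: 91.2
gripper_force: 0.0
```

Run:
```python
from lib import *
print(state()["ee_pos"].round(1))
for t in (75,85,100,150):
    v=view("wrist","round_lid",[608,313,15],thr=t); r=fit("round_lid",[v],[608,313,0,0],False); print(r[0].round(1),round(r[1],3),v[3],v[1])
v=nview("wrist","round_lid",[608,313,15]); r=fit("round_lid",[v],[608,313,0,0],False); print(r[0].round(1),round(r[1],3),v[3])
print(state()["ee_pos"].round(1))
```

```text
[606.9 312.7 163.3]
[ 6.065e+02  3.126e+02  1.000e-01 -1.800e+00] 0.329 0.74 (220, 150, 66, 63)
[606.5 312.7  -0.   18. ] 0.189 0.73 (220, 149, 65, 67)
[606.4 312.6  -0.   15.5] 0.009 0.87 (218, 149, 65, 65)
[606.4 312.2  -0.   16. ] 0.033 0.81 (217, 149, 70, 67)
[606.  312.8  -0.   11.8] 0.026 0.7
[607.7 313.1 163.1]
```

Emit:
send_rows([
  [[-0.0014,-0.0026,0.05],[0,0,0]],
  [[0,0,0.06],[0,0,0]],
  [[0,0,0.06],[0,0,0]],
  [[0,0,0.05],[0,0,0]],
  [[0,0,0.028],[0,0,0]],
  [[0,0,0.013],[0,0,0]],
  [[0,0,0.005],[0,0,0]],
  [[0,0,0],[0,0,0]],
  [[0,0,0],[0,0,0]],
])

```text
time_s: 27.55
ee_pos: [607.2, 312.9, 31.3]
ee_rot: [179.9, -0.1, 89.9]
force: [-1.0, -0.3, 0.1]
gripper_width: 91.2
gripper_force: 0.0
```

Emit:
send_rows([
  [[0,0,0],[0,0,0]],
  [[0,0,0],[0,0,0]],
  [[0,0,0],[0,0,0]],
  [[0,0,0],[0,0,0]],
  [[0,0,0],[0,0,0]],
  [[0,0,0],[0,0,0]],
  [[0,0,0],[0,0,0]],
  [[0,0,0],[0,0,0]],
  [[0,0,0],[0,0,0]],
], grip=1, grip_force=20)

```text
time_s: 28.45
ee_pos: [606.4, 312.5, 29.9]
ee_rot: [-180.0, -0.0, 89.9]
force: [0.5, -0.1, 0.9]
gripper_width: 22.3
gripper_force: 0.0
```

Emit:
send_rows([
  [[0,0,0],[0,0,0]],
  [[0,0,0],[0,0,0]],
  [[0,0,0],[0,0,0]],
  [[0,0,0],[0,0,0]],
  [[0,0,0],[0,0,0]],
])

```text
time_s: 28.95
ee_pos: [606.4, 312.5, 30.0]
ee_rot: [180.0, -0.0, 90.0]
force: [0.6, 0.5, -0.6]
gripper_width: 17.6
gripper_force: 20.0
```

Emit:
send_rows([
  [[0,0,-0.02],[0,0,0]],
  [[0,0,-0.05],[0,0,0]],
  [[0,0,-0.06],[0,0,0]],
  [[-0.005,-0.008,-0.06],[0,0,0]],
  [[-0.018,-0.03,-0.04],[0,0,0]],
  [[-0.035,-0.058,-0.01],[0,0,0]],
  [[-0.04,-0.067,0],[0,0,0]],
  [[-0.04,-0.067,0],[0,0,0]],
  [[-0.029,-0.05,0],[0,0,0]],
  [[-0.015,-0.025,0],[0,0,0]],
])

```text
time_s: 29.95
ee_pos: [451.1, 220.2, 150.6]
ee_rot: [-179.9, 0.0, 89.9]
force: [0.7, 0.9, -1.4]
gripper_width: 17.3
gripper_force: 20.0
```

Emit:
send_rows([
  [[-0.0072,-0.0118,0.01],[0,0,0]],
  [[0,0,0.03],[0,0,0]],
  [[0,0,0.03],[0,0,0]],
  [[0,0,0.015],[0,0,0]],
  [[0,0,0.005],[0,0,0]],
  [[0,0,0],[0,0,0]],
  [[0,0,0],[0,0,0]],
  [[0,0,0],[0,0,0]],
])

```text
time_s: 30.75
ee_pos: [448.4, 218.3, 105.5]
ee_rot: [179.9, -0.0, 89.9]
force: [-0.3, 0.3, -1.5]
gripper_width: 17.5
gripper_force: 20.0
```

Run:
```python
from lib import *
print(state()["ee_pos"].round(1))
im=grab_frame("side"); a=cv2.resize(im[110:195,125:205,::-1],(480,510),interpolation=2)
im=grab_frame("wrist"); b=cv2.resize(im[120:290,180:330,::-1],(320,510),interpolation=2)
cv2.imwrite("pics/v8.png",np.hstack([a,b]))
```

```text
[448.4 218.3 105.5]
```

View pics/v8.png

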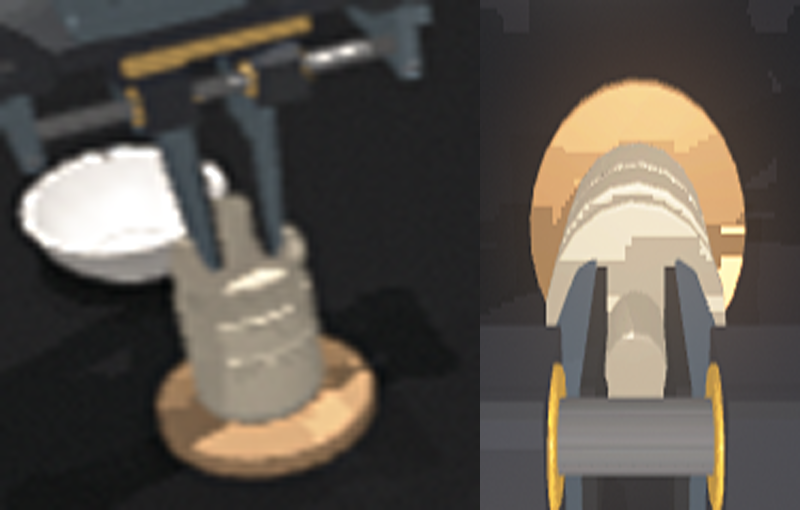

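The lid sits just above the ring, well aligned in both views. Descending ~12 mm.

Emit:
send_rows([
  [[0,0,0.004],[0,0,0]],
  [[0,0,0.004],[0,0,0]],
  [[0,0,0.004],[0,0,0]],
  [[0,0,0.004],[0,0,0]],
  [[0,0,0.002],[0,0,0]],
  [[0,0,0.002],[0,0,0]],
  [[0,0,0],[0,0,0]],
  [[0,0,0],[0,0,0]],
])

```text
time_s: 31.65
ee_pos: [448.0, 218.1, 95.0]
ee_rot: [180.0, -0.0, 89.9]
force: [0.0, -0.1, -0.6]
gripper_width: 17.3
gripper_force: 20.0
```

Emit:
send_rows([
  [[0,0,0.001],[0,0,0]],
  [[0,0,0.001],[0,0,0]],
  [[0,0,0.001],[0,0,0]],
  [[0,0,0],[0,0,0]],
  [[0,0,0],[0,0,0]],
])

```text
time_s: 32.15
ee_pos: [447.9, 218.0, 93.4]
ee_rot: [-180.0, -0.0, 89.9]
force: [0.7, 0.5, -0.3]
gripper_width: 17.2
gripper_force: 20.0
```

Emit:
send_rows([
  [[0,0,0.001],[0,0,0]],
  [[0,0,0],[0,0,0]],
  [[0,0,0],[0,0,0]],
])

```text
time_s: 32.45
ee_pos: [448.0, 218.1, 93.0]
ee_rot: [180.0, -0.0, 89.9]
force: [-0.3, 0.1, -0.8]
gripper_width: 17.2
gripper_force: 20.0
```

Emit:
send_rows([
  [[0,0,0.001],[0,0,0]],
  [[0,0,0],[0,0,0]],
  [[0,0,0],[0,0,0]],
])

```text
time_s: 32.75
ee_pos: [448.0, 218.1, 92.9]
ee_rot: [180.0, -0.0, 89.9]
force: [-1.2, -0.5, 4.8]
gripper_width: 17.3
gripper_force: 20.0
```

Emit:
send_rows([
  [[0,0,0],[0,0,0]],
  [[0,0,0],[0,0,0]],
  [[0,0,0],[0,0,0]],
  [[0,0,0],[0,0,0]],
  [[0,0,0],[0,0,0]],
  [[0,0,-0.01],[0,0,0]],
  [[0,0,-0.04],[0,0,0]],
  [[0,0,-0.05],[0,0,0]],
  [[0,0,-0.03],[0,0,0]],
  [[0,0,-0.01],[0,0,0]],
], grip=0)

```text
time_s: 33.75
ee_pos: [448.9, 218.5, 164.5]
ee_rot: [179.8, -0.1, 89.9]
force: [-0.3, 0.3, -0.7]
gripper_width: 90.6
gripper_force: 0.0
```

Emit:
send_rows([
  [[-0.02,0,0],[0,0,-0.12]],
  [[-0.05,0,0],[0,0,-0.12]],
  [[-0.07,0,0],[0,0,-0.12]],
  [[-0.07,0,0],[0,0,-0.12]],
  [[-0.07,0,0],[0,0,0]],
  [[-0.07,0,0],[0,0,0]],
  [[-0.05,0,0],[0,0,0]],
  [[-0.03,0,0],[0,0,0]],
  [[0,0,0],[0,0,0]],
  [[0,0,0],[0,0,0]],
])

```text
time_s: 34.75
ee_pos: [485.4, 7.2, 162.0]
ee_rot: [-179.9, -0.0, 103.6]
force: [0.9, 0.3, -0.7]
gripper_width: 91.1
gripper_force: 0.0
```

Run:
```python
from lib import *
print(state()["ee_pos"].round(1),state()["ee_rot"].round(1))
im=grab_frame("side"); a=cv2.resize(im[110:195,125:205,::-1],(400,425),interpolation=2)
im=grab_frame("wrist"); b=cv2.resize(im[:,:,::-1],(400,300),interpolation=2)
b=np.vstack([b,np.zeros((125,400,3),np.uint8)]); cv2.imwrite("pics/v9.png",np.hstack([a,b]))
for c in("side","top"):
    v=nview(c,"round_lid",[448,218,80],.7)
    if v: r=fit("round_lid",[v],[448,218,63,0],True); print(c,r[0].round(1),round(r[1],3),v[3])
for t in (100,):
    v=view("wrist","square_pan",[428,-3,20],thr=t); r=fit("square_pan",[v],[428,-3,0,14],False); print(r[0].round(1),round(r[1],3),v[3],v[1])
v=nview("wrist","square_pan",[428,-3,20]); r=fit("square_pan",[v],[428,-3,0,14],False); print(r[0].round(1),round(r[1],3),v[3])
```

```text
[485.4   7.2 162. ] [-179.9   -0.   103.6]
side [ 495.8  504.4 -133.6  268.4] 0.197 0.59
top [448.4 218.   67.9   6.5] 0.049 0.68
[4.177e+02 1.600e+00 1.000e-01 1.050e+01] 0.387 0.57 (162, 146, 72, 73)
[ 4.267e+02 -2.800e+00  1.000e-01  1.390e+01] 0.029 0.83
```

View pics/v9.png

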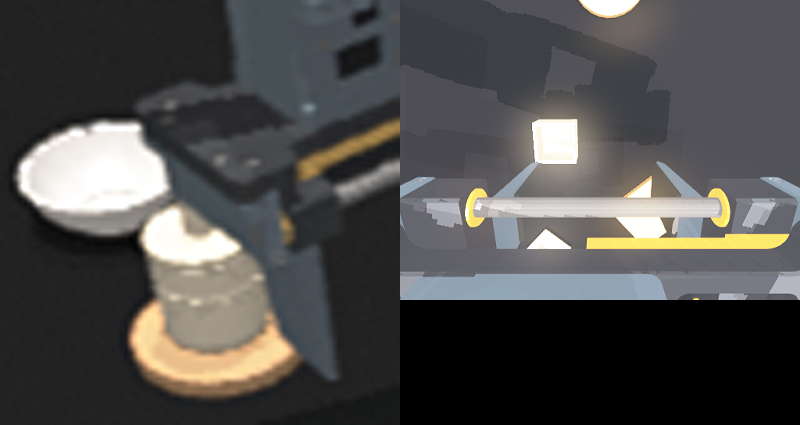

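Emit:
send_rows([
  [[0.002,-0.02,0],[0,0,0]],
  [[0.003,-0.04,0],[0,0,0]],
  [[0.002,-0.038,0],[0,0,0]],
  [[0.001,-0.02,0],[0,0,0]],
  [[0,0,0],[0,0,0]],
  [[0,0,0],[0,0,0]],
  [[0,0,0],[0,0,0]],
  [[0,0,0],[0,0,0]],
])

```text
time_s: 36.05
ee_pos: [428.2, -3.0, 162.4]
ee_rot: [180.0, -0.0, 103.7]
force: [0.2, -0.5, -0.4]
gripper_width: 91.2
gripper_force: 0.0
```

```bash
cat > sq.py <<'E'
from lib import *
import sys,math
n=sys.argv[1]; q=[float(a) for a in sys.argv[2:6]]
p=state(); print(p["ee_pos"].round(1),p["ee_rot"].round(1))
for t in (100,120,140,160):
    v=view("wrist",n,[q[0],q[1],q[2]+20],thr=t)
    if v: r=fit(n,[v],q,False); print(t,r[0].round(1),round(r[1],3),round(v[3],2))
for c in ("wrist","wrist","side","top"):
    v=nview(c,n,[q[0],q[1],q[2]+20],1)
    if v: r=fit(n,[v],q,False); print(c,r[0].round(1),round(r[1],3),round(v[3],2))
p=state(); print(p["ee_pos"].round(1),p["ee_rot"].round(1))
E
python3 sq.py square_pan 427 -3 0 14
```

```text
[428.2  -3.  162.4] [180.   -0.  103.7]
100 [4.251e+02 4.500e+00 1.000e-01 1.350e+01] 0.421 0.84
120 [426.7  -1.9   0.   13.7] 0.296 0.95
140 [ 4.269e+02 -2.300e+00  2.000e-01  1.370e+01] 0.15 0.94
160 [ 4.27e+02 -2.60e+00  1.00e-01  1.36e+01] 0.042 0.71
wrist [ 4.272e+02 -3.100e+00  1.000e-01  1.370e+01] 0.029 0.58
wrist [ 4.271e+02 -3.200e+00  1.000e-01  1.390e+01] 0.024 0.63
side [ 4.271e+02 -4.700e+00  1.000e-01  9.600e+00] 0.074 0.72
[427.5  -3.  162.4] [180.   -0.  103.7]
```

Emit:
send_rows([
  [[0,-0.001,0.05],[0,0,0]],
  [[0,0,0.06],[0,0,0]],
  [[0,0,0.06],[0,0,0]],
  [[0,0,0.05],[0,0,0]],
  [[0,0,0.03],[0,0,0]],
  [[0,0,0.02],[0,0,0]],
  [[0,0,0.011],[0,0,0]],
  [[0,0,0],[0,0,0]],
  [[0,0,0],[0,0,0]],
])

```text
time_s: 37.75
ee_pos: [427.6, -3.2, 22.5]
ee_rot: [179.9, 0.0, 103.7]
force: [0.2, 0.1, 0.8]
gripper_width: 91.0
gripper_force: 0.0
```

Emit:
send_rows([
  [[0,0,0],[0,0,0]],
  [[0,0,0],[0,0,0]],
  [[0,0,0],[0,0,0]],
  [[0,0,0],[0,0,0]],
  [[0,0,0],[0,0,0]],
  [[0,0,0],[0,0,0]],
  [[0,0,0],[0,0,0]],
], grip=1, grip_force=20)

```text
time_s: 38.45
ee_pos: [427.3, -3.1, 22.1]
ee_rot: [180.0, 0.0, 103.7]
force: [-0.0, -0.5, 2.1]
gripper_width: 55.9
gripper_force: 20.0
```

Emit:
send_rows([
  [[0,0,-0.02],[0,0,0]],
  [[0,0,-0.05],[0,0,0]],
  [[0,0,-0.06],[0,0,-0.178]],
  [[0,0,-0.06],[0,0,-0.178]],
  [[0,0,-0.04],[0,0,-0.178]],
  [[0,0,-0.01],[0,0,-0.178]],
  [[0,0,0],[0,0,-0.178]],
  [[0,0,0],[0,0,-0.178]],
  [[0,0,0],[0,0,-0.178]],
  [[0,0,0],[0,0,-0.178]],
])

```text
time_s: 39.45
ee_pos: [426.5, -3.2, 142.3]
ee_rot: [-180.0, -0.0, 144.7]
force: [-1.1, -0.0, -2.1]
gripper_width: 56.3
gripper_force: 20.0
```

Emit:
send_rows([
  [[-0.03,0.003,0],[0,0,0]],
  [[-0.06,0.006,0],[0,0,0]],
  [[-0.075,0.0075,0],[0,0,0]],
  [[-0.075,0.0075,0],[0,0,0]],
  [[-0.075,0.0075,0],[0,0,0]],
  [[-0.075,0.0075,0],[0,0,0]],
  [[-0.075,0.0075,0],[0,0,0]],
  [[-0.065,0.006,0],[0,0,0]],
  [[-0.05,0.005,0],[0,0,0]],
  [[-0.028,0.0025,0],[0,0,0]],
])

```text
time_s: 40.45
ee_pos: [694.1, -157.5, 141.1]
ee_rot: [-180.0, 0.0, 144.3]
force: [-0.1, 0.3, -2.2]
gripper_width: 55.7
gripper_force: 20.0
```

Emit:
send_rows([
  [[0,0,0],[0,0,0]],
  [[0,0,0],[0,0,0]],
  [[0,0,0],[0,0,0]],
  [[0,0,0],[0,0,0]],
])

```text
time_s: 40.85
ee_pos: [691.3, -154.9, 142.2]
ee_rot: [-180.0, -0.0, 144.5]
force: [-0.8, -0.2, -1.5]
gripper_width: 55.9
gripper_force: 20.0
```

```bash
python3 sq.py square_plate 594.6 -85.5 0 -35.5
python3 - <<'E'
from lib import *
cv2.imwrite("pics/w10.png",grab_frame("wrist")[:,:,::-1])
E
```

```text
[ 691.3 -154.9  142.2] [-180.    -0.   144.5]
100 [ 5.935e+02 -8.680e+01  3.000e-01 -3.560e+01] 0.138 0.88
120 [ 5.936e+02 -8.690e+01  3.000e-01 -3.570e+01] 0.067 0.92
140 [593.5 -87.    0.  -35.6] 0.012 0.83
160 [ 5.934e+02 -8.700e+01  1.000e-01 -3.560e+01] 0.02 0.9
wrist [ 5.935e+02 -8.700e+01  1.000e-01 -3.570e+01] 0.018 0.81
wrist [ 5.934e+02 -8.670e+01  1.000e-01 -3.650e+01] 0.029 0.97
side [ 5.93e+02 -8.70e+01  1.00e-01 -3.52e+01] 0.036 0.97
top [ 5.94e+02 -7.97e+01  1.00e-01 -4.27e+01] 0.284 0.69
[ 691.9 -155.3  141.9] [180.   -0.  144.5]
```

View pics/w10.png

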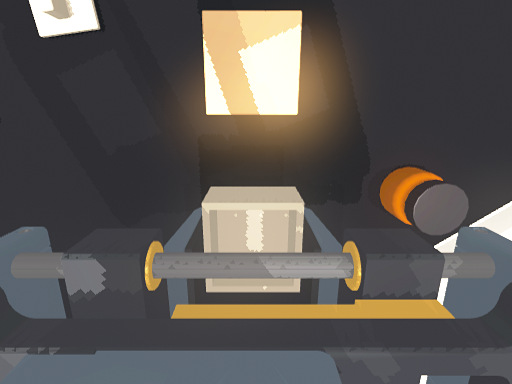

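Emit:
send_rows([
  [[0.03,0,0],[0,0,0]],
  [[0.06,-0.001,0],[0,0,0]],
  [[0.065,-0.001,0],[0,0,0]],
  [[0.05,-0.001,0],[0,0,0]],
  [[0.025,0,0.01],[0,0,0]],
  [[0.01,0,0.04],[0,0,0]],
  [[0,0,0.05],[0,0,0]],
  [[0,0,0.05],[0,0,0]],
  [[0,0,0.035],[0,0,0]],
  [[0,0,0.015],[0,0,0]],
])

```text
time_s: 42.7
ee_pos: [592.3, -86.6, 40.3]
ee_rot: [-179.9, -0.2, 144.5]
force: [0.3, 0.0, -1.5]
gripper_width: 55.9
gripper_force: 20.0
```

Emit:
send_rows([
  [[0,0,0.007],[0,0,0]],
  [[0,0,0.003],[0,0,0]],
  [[0,0,0.001],[0,0,0]],
  [[0,0,0],[0,0,0]],
  [[0,0,0],[0,0,0]],
  [[0,0,0],[0,0,0]],
])

```text
time_s: 43.3
ee_pos: [593.6, -86.9, 36.9]
ee_rot: [180.0, 0.0, 144.5]
force: [-0.0, -0.9, -1.3]
gripper_width: 56.0
gripper_force: 20.0
```

Emit:
send_rows([
  [[0,0,0.001],[0,0,0]],
  [[0,0,0.001],[0,0,0]],
  [[0,0,0.001],[0,0,0]],
  [[0,0,0],[0,0,0]],
  [[0,0,0],[0,0,0]],
  [[0,0,0],[0,0,0]],
])

```text
time_s: 43.9
ee_pos: [593.4, -86.8, 34.9]
ee_rot: [180.0, -0.0, 144.5]
force: [0.0, 1.1, -1.0]
gripper_width: 56.0
gripper_force: 20.0
```

Emit:
send_rows([
  [[0,0,0.001],[0,0,0]],
  [[0,0,0.0005],[0,0,0]],
  [[0,0,0],[0,0,0]],
  [[0,0,0],[0,0,0]],
])

```text
time_s: 44.3
ee_pos: [593.4, -86.8, 34.2]
ee_rot: [180.0, 0.0, 144.5]
force: [0.1, 0.7, -1.7]
gripper_width: 55.9
gripper_force: 20.0
```

Emit:
send_rows([
  [[0,0,0.001],[0,0,0]],
  [[0,0,0],[0,0,0]],
  [[0,0,0],[0,0,0]],
])

```text
time_s: 44.6
ee_pos: [593.4, -86.8, 34.1]
ee_rot: [180.0, 0.0, 144.5]
force: [-1.1, -0.7, 3.7]
gripper_width: 56.3
gripper_force: 20.0
```

Contact; release, rise, and measure the pan.

Emit:
send_rows([
  [[0,0,0],[0,0,0]],
  [[0,0,0],[0,0,0]],
  [[0,0,0],[0,0,0]],
  [[0,0,0],[0,0,0]],
  [[0,0,-0.01],[0,0,0]],
  [[0,0,-0.05],[0,0,0]],
  [[0,0,-0.08],[0,0,0]],
  [[0,0,-0.07],[0,0,0]],
  [[0,0,-0.04],[0,0,0]],
  [[0,0,-0.01],[0,0,0]],
], grip=0)

```text
time_s: 45.6
ee_pos: [594.9, -87.1, 167.0]
ee_rot: [179.8, 0.3, 144.5]
force: [0.6, -0.4, -0.1]
gripper_width: 91.1
gripper_force: 0.0
```

Emit:
send_rows([
  [[0,0,0],[0,0,0]],
  [[0,0,0],[0,0,0]],
  [[0,0,0],[0,0,0]],
  [[0,0,0],[0,0,0]],
])

```text
time_s: 46.0
ee_pos: [592.8, -86.7, 162.3]
ee_rot: [-179.9, -0.1, 144.5]
force: [1.2, -0.3, 0.1]
gripper_width: 91.0
gripper_force: 0.0
```

```bash
python3 sq.py square_pan 593.5 -86.9 12 -35.5 | grep -v ^1
```

```text
[592.8 -86.7 162.3] [-1.799e+02 -1.000e-01  1.445e+02]
wrist [592.1 -87.1  12.1 -35.6] 0.017 0.59
wrist [592.4 -87.2  12.1 -35.6] 0.016 0.87
side [592.4 -87.7  12.1 -35.6] 0.058 0.61
top [579.2 -75.7  12.1 -45.7] 0.481 0.62
[593.4 -86.8 163.7] [180.    0.  144.5]
```

Emit:
send_rows([
  [[0.008,-0.025,0],[0,0,0]],
  [[0.018,-0.055,0],[0,0,0]],
  [[0.023,-0.07,0],[0,0,0]],
  [[0.023,-0.07,0],[0,0,0]],
  [[0.019,-0.06,0],[0,0,0]],
  [[0.012,-0.038,0],[0,0,0]],
  [[0.008,-0.025,0],[0,0,0]],
  [[0,0,0],[0,0,-0.12]],
  [[0,0,0],[0,0,-0.12]],
  [[0,0,0],[0,0,0]],
])

```text
time_s: 47.8
ee_pos: [448.4, -194.4, 163.8]
ee_rot: [180.0, 0.0, 151.3]
force: [-0.1, -0.5, 0.2]
gripper_width: 91.5
gripper_force: 0.0
```

Emit:
send_rows([
  [[0,0,0],[0,0,0]],
  [[0,0,0],[0,0,0]],
  [[0,0,0],[0,0,0]],
])

```text
time_s: 48.1
ee_pos: [448.6, -194.1, 163.6]
ee_rot: [180.0, -0.0, 151.4]
force: [-0.1, 0.2, 0.5]
gripper_width: 91.4
gripper_force: 0.0
```

```bash
python3 sq.py square_lid 448.7 -194.1 0 -28.6;  python3 - <<'E'
from lib import *
cv2.imwrite("pics/w11.png",grab_frame("wrist")[:,:,::-1])
E
```

```text
[ 448.6 -194.1  163.6] [180.   -0.  151.4]
100 [ 4.469e+02 -1.951e+02  1.000e-01 -2.740e+01] 0.33 0.65
120 [ 4.471e+02 -1.953e+02  2.000e-01 -2.820e+01] 0.077 0.67
140 [ 4.472e+02 -1.955e+02  1.000e-01 -2.820e+01] 0.015 0.76
160 [ 4.471e+02 -1.954e+02  1.000e-01 -2.810e+01] 0.008 0.66
wrist [ 4.476e+02 -1.955e+02  1.000e-01 -2.760e+01] 0.041 0.82
wrist [ 4.472e+02 -1.956e+02  1.000e-01 -2.870e+01] 0.023 0.88
side [ 4.471e+02 -1.961e+02  1.000e-01 -2.740e+01] 0.054 0.58
top [ 4.760e+02 -1.973e+02 -1.000e-01 -4.090e+01] 0.812 0.54
[ 448.6 -194.2  163.7] [180.    0.  151.4]
```

View pics/w11.png

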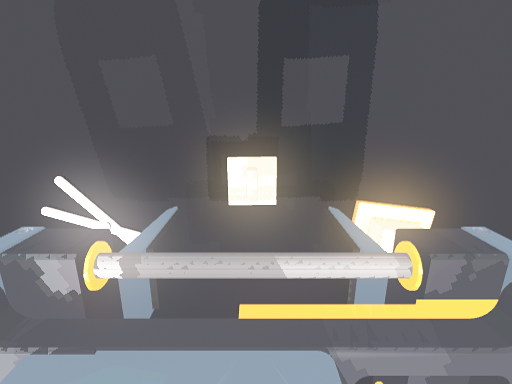

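Emit:
send_rows([
  [[0.0013,-0.0035,0.05],[0,0,-0.015]],
  [[0,0,0.06],[0,0,0]],
  [[0,0,0.06],[0,0,0]],
  [[0,0,0.05],[0,0,0]],
  [[0,0,0.028],[0,0,0]],
  [[0,0,0.014],[0,0,0]],
  [[0,0,0.005],[0,0,0]],
  [[0,0,0],[0,0,0]],
  [[0,0,0],[0,0,0]],
])

```text
time_s: 49.85
ee_pos: [447.8, -195.7, 31.0]
ee_rot: [180.0, 0.1, 151.8]
force: [-0.9, 0.6, -0.1]
gripper_width: 91.2
gripper_force: 0.0
```

Emit:
send_rows([
  [[0,0,0],[0,0,0]],
  [[0,0,0],[0,0,0]],
  [[0,0,0],[0,0,0]],
  [[0,0,0],[0,0,0]],
  [[0,0,0],[0,0,0]],
  [[0,0,0],[0,0,0]],
  [[0,0,0],[0,0,0]],
  [[0,0,0],[0,0,0]],
  [[0,0,0],[0,0,0]],
], grip=1, grip_force=20)

```text
time_s: 50.75
ee_pos: [447.2, -195.4, 30.2]
ee_rot: [180.0, -0.0, 151.8]
force: [-0.5, -0.4, -0.2]
gripper_width: 22.2
gripper_force: 0.0
```

Emit:
send_rows([
  [[0,0,0],[0,0,0]],
  [[0,0,0],[0,0,0]],
  [[0,0,0],[0,0,0]],
  [[0,0,0],[0,0,0]],
  [[0,0,0],[0,0,0]],
  [[0,0,0],[0,0,0]],
])

```text
time_s: 51.35
ee_pos: [447.2, -195.4, 30.2]
ee_rot: [180.0, 0.0, 151.8]
force: [-0.5, 0.3, -0.8]
gripper_width: 11.7
gripper_force: 20.0
```

Emit:
send_rows([
  [[0,0,-0.02],[0,0,0]],
  [[0,0,-0.05],[0,0,0]],
  [[0,0,-0.06],[0,0,0.129]],
  [[0,0,-0.05],[0,0,0.129]],
  [[-0.008,0.025,-0.02],[0,0,0]],
  [[-0.018,0.056,0],[0,0,0]],
  [[-0.022,0.07,0],[0,0,0]],
  [[-0.022,0.07,0],[0,0,0]],
  [[-0.02,0.06,0],[0,0,0]],
  [[-0.012,0.04,0],[0,0,0]],
])

```text
time_s: 52.35
ee_pos: [584.0, -92.3, 129.5]
ee_rot: [180.0, -0.0, 144.6]
force: [-0.8, -0.4, -0.4]
gripper_width: 11.8
gripper_force: 20.0
```

Emit:
send_rows([
  [[-0.0086,0.0246,0.01],[0,0,0]],
  [[0,0,0.03],[0,0,0]],
  [[0,0,0.03],[0,0,0]],
  [[0,0,0.015],[0,0,0]],
  [[0,0,0.005],[0,0,0]],
  [[0,0,0],[0,0,0]],
  [[0,0,0],[0,0,0]],
  [[0,0,0],[0,0,0]],
])

```text
time_s: 53.15
ee_pos: [593.2, -87.3, 86.0]
ee_rot: [180.0, 0.1, 144.4]
force: [-0.5, 0.4, -0.3]
gripper_width: 11.8
gripper_force: 20.0
```

Run:
```python
from lib import *
print(state()["ee_pos"].round(1),state()["ee_rot"].round(1))
u=proj(np.array([[593,-87,50.]]),calibration("side"))[0].astype(int)
im=grab_frame("side"); a=cv2.resize(im[u[1]-45:u[1]+45,u[0]-40:u[0]+40,::-1],(450,510),interpolation=2)
im=grab_frame("wrist"); b=cv2.resize(im[120:290,180:330,::-1],(340,510),interpolation=2)
cv2.imwrite("pics/v12.png",np.hstack([a,b]))
```

```text
[593.2 -87.3  86. ] [1.800e+02 1.000e-01 1.444e+02]
```

View pics/v12.png

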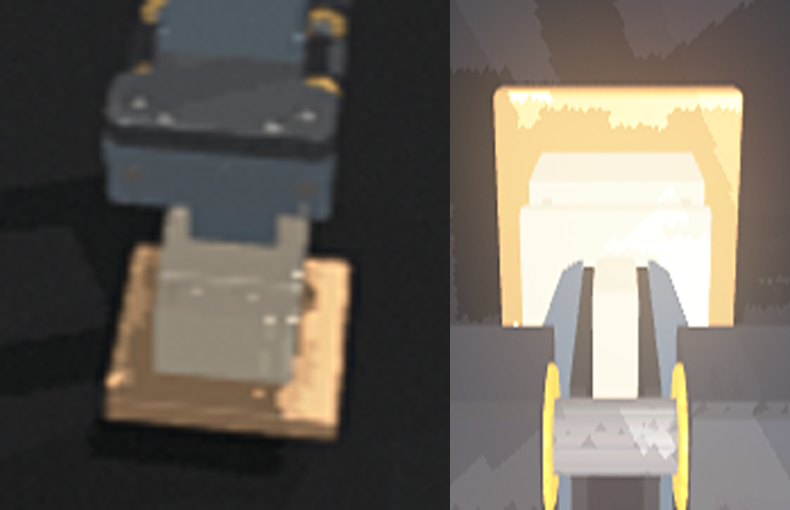

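Emit:
send_rows([
  [[0,0,0.004],[0,0,0]],
  [[0,0,0.004],[0,0,0]],
  [[0,0,0.004],[0,0,0]],
  [[0,0,0.004],[0,0,0]],
  [[0,0,0.003],[0,0,0]],
  [[0,0,0.003],[0,0,0]],
  [[0,0,0.002],[0,0,0]],
  [[0,0,0.001],[0,0,0]],
  [[0,0,0],[0,0,0]],
  [[0,0,0],[0,0,0]],
])

```text
time_s: 54.25
ee_pos: [592.8, -87.1, 72.8]
ee_rot: [180.0, 0.0, 144.4]
force: [0.2, 0.8, -0.6]
gripper_width: 12.0
gripper_force: 20.0
```

Emit:
send_rows([
  [[0,0,0.001],[0,0,0]],
  [[0,0,0.001],[0,0,0]],
  [[0,0,0],[0,0,0]],
  [[0,0,0],[0,0,0]],
])

```text
time_s: 54.65
ee_pos: [592.7, -87.1, 71.7]
ee_rot: [180.0, -0.0, 144.4]
force: [-0.6, -0.6, -0.7]
gripper_width: 11.7
gripper_force: 20.0
```

Emit:
send_rows([
  [[0,0,0.001],[0,0,0]],
  [[0,0,0.0005],[0,0,0]],
  [[0,0,0],[0,0,0]],
  [[0,0,0],[0,0,0]],
])

```text
time_s: 55.05
ee_pos: [592.8, -87.1, 71.2]
ee_rot: [180.0, 0.0, 144.4]
force: [-0.0, -0.4, 1.6]
gripper_width: 11.7
gripper_force: 20.0
```

Seated at the expected height with light contact; release, rise, and move aside to check both pots.

Emit:
send_rows([
  [[0,0,0.0003],[0,0,0]],
  [[0,0,0],[0,0,0]],
])

```text
time_s: 55.25
ee_pos: [592.8, -87.1, 71.2]
ee_rot: [180.0, 0.0, 144.4]
force: [-0.7, 0.1, 4.6]
gripper_width: 12.0
gripper_force: 20.0
```

Emit:
send_rows([
  [[0,0,0],[0,0,0]],
  [[0,0,0],[0,0,0]],
  [[0,0,0],[0,0,0]],
  [[0,0,0],[0,0,0]],
  [[0,0,0],[0,0,0]],
  [[0,0,-0.01],[0,0,0]],
  [[0,0,-0.04],[0,0,0]],
  [[0,0,-0.06],[0,0,0]],
  [[0,0,-0.06],[0,0,0]],
  [[0,0,-0.03],[0,0,0]],
], grip=0)

```text
time_s: 56.25
ee_pos: [594.0, -87.3, 174.1]
ee_rot: [179.9, 0.2, 144.4]
force: [0.6, 0.3, 0.3]
gripper_width: 88.7
gripper_force: 0.0
```

Emit:
send_rows([
  [[0.03,0,0],[0,0,0]],
  [[0.06,0,0],[0,0,0]],
  [[0.08,0,0],[0,0,0]],
  [[0.08,0,0],[0,0,0]],
  [[0.05,0,0],[0,0,0]],
  [[0.02,0,0],[0,0,0]],
  [[0,0,0],[0,0,0]],
  [[0,0,0],[0,0,0]],
  [[0,0,0],[0,0,0]],
  [[0,0,0],[0,0,0]],
])

```text
time_s: 57.25
ee_pos: [463.6, 5.5, 170.7]
ee_rot: [180.0, 0.0, 144.4]
force: [-0.6, -0.3, 0.7]
gripper_width: 90.9
gripper_force: 0.0
```

Run:
```python
from lib import *
print(state()["ee_pos"].round(1))
i=grab_frame("side"); t=grab_frame("top")
for n,q in (("square_lid",[593,-87,41,-35.6]),("round_lid",[448,218,63,0])):
    for c in("side","top"):
        u=proj(np.array([[q[0],q[1],q[2]]],float),calibration(c))[0]; print(n,c,u.round())
a=cv2.resize(i[110:260,120:310,::-1],(760,600),interpolation=2)
cv2.imwrite("pics/v13.png",a)
b=cv2.resize(t[90:310,60:440,::-1],(798,462),interpolation=2)
cv2.imwrite("pics/v14.png",b)
```

```text
[463.6   5.5 170.7]
square_lid side [270. 217.]
square_lid top [283. 197.]
round_lid side [165. 159.]
round_lid top [158. 257.]
```

View pics/v13.png

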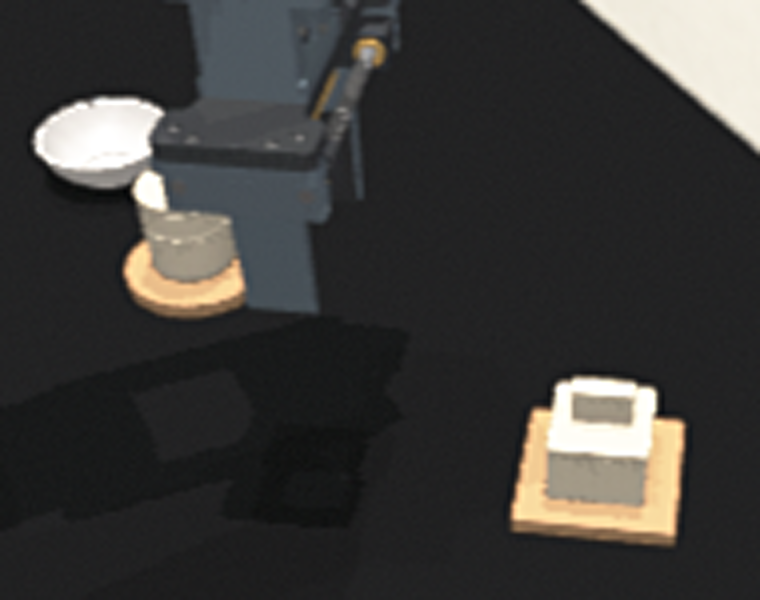

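View pics/v14.png

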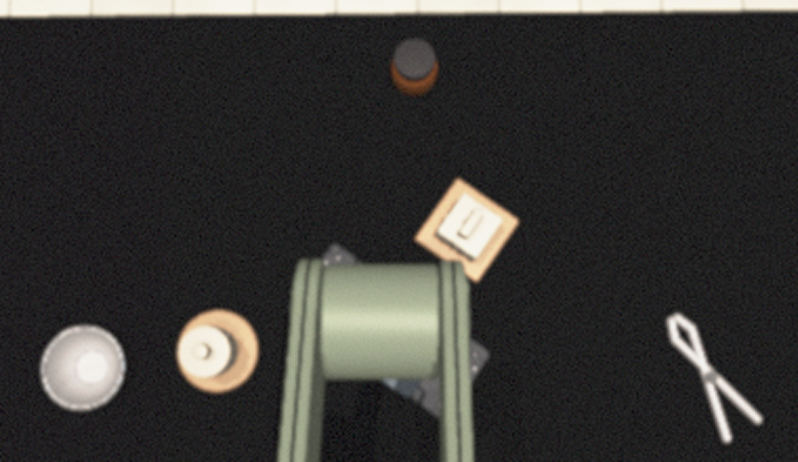

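Both pots are assembled and upright in the middle of their plates: round stack at (207,350) and square pot at (467,225) in the top crop. The bowl, tongs and jar have not moved, and the arm touches nothing.

```bash
python3 -c "
from workcell import *
print(job_done())"
```

```text
the job is handed in; nothing more can be done
None
```

Both pots are assembled on their plates, with everything upright and seated by the last camera views; the bowl, tongs and jar were not moved, and I handed the job in at about 57 s of the 128 s allowed (no verdict was returned).

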